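# Start a light cure of freshly coated boards

## Robot

A 6-joint arm with a two-finger parallel gripper is mounted at the origin on the work surface. World frame = base frame: x ahead of the robot, y to its left, z up, the work surface at z = 0. Lengths are in m, angles in rad, forces in N, time in s.
With the tool pointing down it reaches from about 0.35 to 0.975 m from the base axis. Payload 4.9 kg.
Tool frame: the origin (TCP) lies at the very end of the fingers, on their centre line; the grasp point (between the pads) lies 19 mm behind it; z points along the fingers, y is the direction in which the jaws open and shut (so a half turn about z gives the same grasp; the last joint's range is limited). The gripper opens to 85 mm and grips with 20 to 120 N. Pads are 22 mm wide; open, the fingers measure 114 mm over their backs; the gripper's body (76 mm by 85 mm) begins 54 mm behind the grasp point. The pads swing forward as they close: fully open they stand 13 mm farther back than shut.
Start: joints at [1.001, 0.053, 1.613, -0, 1.476, -0.119], TCP at [0.272, 0.563, 0.231] pointing down, gripper open.
Joint ranges: [-3.01, 3.01], [-1.01, 2.22], [0.06, 2.58], [-1.02, 4.17], [0.09, 2.62], [-3.14, 3.14]. Speed limits (rad/s): [2.57, 2.57, 3.14, 3.14, 3.14, 3.14].

## Interface

Orientations are given as a rotation vector (axis times angle).
In Python, from station import ctrl gives the robot as it stands.
- The arm moves only by the tool apply_moves, never from a script. Its argument "deltas" is a list of rows, each a list of 5 numbers: the shift along the tool's x, y, z in m, then the turn about the tool's z in rad, then the gripper's target within -1 to 1 (fully open at 1, half-way at 0, shut at -1). A call has exactly 8 rows; each row shifts and turns the pose as measured when the row begins, along the tool's axes as they then stand; what a row does not reach is not made up. A row lasts 1/8 s, in which the tool goes at most 62.5 mm and 10.7 degrees, less where a joint would pass 70% of its speed; a pose out of reach is approached as far as the arm can. A call with a gripper value outside its range is refused whole. The fingers move at their own pace and stop on an object; "grip_force" is the grip in N (left out, the last holds). Time passes only in rows, so rows that do not move let the fingers close, or fill a call up. It gives the time, the measured TCP pose, the force and the opening at its end, in the units of the state.
- ctrl.get_obs(): the state, without advancing time (a new reading comes with each control period).
- ctrl.get_image(name): name is "side" or "top"; returns a dict with "img" (420x560x3 uint8, red, green, blue), "range_z" (420x560 float32, m along the optical axis (not along the pixel's ray), 0 where there is no reading), "mtx" (3x3 intrinsics, pixels), "k1" (the pictures are not rectified: a ray, as slopes to the right and down, at radius r is drawn at 1 + k1 r^2 times it, then the intrinsics apply), "eye" and "attitude" of the camera in the world. Camera axes: x right, y down, z forward; pixel columns grow to the right and rows downward; lengths in m; the calibration is good to about 2 mm. A picture is of the moment at which its call begins.
- ctrl.finish_job(): hands the job in, once; it reports no verdict.
Trained networks look in a picture, given as the dict that the camera call returned (one of the last four; its "shot" number tells which), for a name from the list of things; names that differ only in an ending like _2 or _b are one class to them, and where a whole thing is asked for, a point or a joint stands for the part that bears it (a point fixed in the world has none). Each returns a list of dicts, best first, with "confidence" (0 to 1); they miss things now and then, are a little off and sometimes report something else, mostly with a low value. They report only what shows in the picture. A call takes as long as a camera call. They do not tell look-alikes from the thing itself.
- ctrl.search_frame(picture, target): "extent" ([left, top, width, height] in pixels, round what is visible of it).
- ctrl.spot_point(picture, target): "uv" ([column, row] in pixels: a listed point, or the origin of a listed thing).
The state is a dict: "t": time; "q": joint angles; "dq": joint speeds; "effort": joint torques, N m; "tool_pos": TCP position; "tool_rot": TCP orientation; "contact_force": force on the tool from outside, world axes, zero at the start; "wrist_torque": the same for the moment, N m; "opening": finger opening in m.
Only numpy, scipy, OpenCV 4.12 (cv2) and the standard library are available. Lean on these libraries where they do the work, as an engineer would, in place of code of your own. Each camera call takes 0.05 s, during which the arm holds its last target.

## Task

Two freshly coated boards stand in the curing box. Ease its raised lid down until it is fully shut, switch the box on at the rocker, press the middle (two-dot) programme key all the way down so that it stays in, and then press the big round start button fully home and let it come back up. Leave the other two programme keys alone, and do not pick up or shift the boards or anything standing around the box.

Things in the scene. Friction and masses are not known exactly. Their poses are not given: they have to be found in the camera images.
- cure_box: White curing box fixed to the table, 240 (x) x 280 (y) x 95 mm high, origin at the centre of its underside, -x its front. Left (y -55 to 140 mm): open chamber, walls 12, floor 20 mm up, under the lid. Right (y -140 to -55): flat control deck 95 mm high, controls in a row along x at y -97.5: rocker x +66, key 1 +26, key 2 -9, key 3 -44, start -90 mm. Turned up to 0.3 rad.
- lid (a joint): Lid angle (rad): 0 shut, grows as it opens; starts at 0.3 to 0.65. White-framed plate with amber window, 236 (x) x 195 (y) x 14 mm, 0.3 to 0.65 kg, hinged at the rear along the box's y: hinge line at box x +112 mm, 97 mm above the table; shut, its top is 111 mm above the table. Stiff hinge: it stays where it is left; 1 to 4 N down near its front edge moves it.
- lid_push (a point): A point on top of the lid's front rail (rail 50 mm wide), midway along it, 208 mm from the hinge line and 14 mm above the underside; moves with the lid, z normal to the lid's top. With the lid shut it lies at box x -96, y +42.5 mm, 111 mm above the table.
- rocker (a joint): Mains rocker angle (rad): 0 off (start), 0.34 fully on; stays where left, about 2 N moves it. Black V-shaped rocker 30 (box x) x 50 mm (box y) pivoting at its middle about the box's x. Off: the outer wing (box -y, right, away from the lid) stands up, its edge 8 mm higher, inner wing flat. On: outer wing flat, its top 100 mm above the table, inner wing up.
- rocker_on (a point): Point on the top of the rocker's outer wing, 16 mm from the pivot line; moves with it. 106 mm above the table when off, 100 mm when fully on: press straight down here to switch on.
- key1 (a joint): Travel of programme key 1 (one dot, short programme), m: 0 up, 0.005 down; stays where it is left. Not to be pressed.
- key1_top (a point): Centre of the top of key 1.
- key2 (a joint): Travel of programme key 2 (two dots, medium programme, the middle one), m: 0 up, 0.005 fully down; self-latching: needs about 3 N and stays in. White square key 20 x 20 mm, its top 104 mm above the table when up and 99 mm when down; keys are 35 mm apart centre to centre.
- key2_top (a point): Centre of the top of key 2; moves with it.
- key3 (a joint): Travel of programme key 3 (three dots, long programme), m: 0 up, 0.005 down; stays where it is left. Not to be pressed.
- key3_top (a point): Centre of the top of key 3.
- start (a joint): Travel of the start button, m: 0 up, 0.006 fully down; springs back up, 5 N at the bottom. White round button 34 mm in diameter, the front-most control, its top 106 mm above the table when up and 100 mm when down.
- start_top (a point): Centre of the top of the start button; moves with it.
- board_a: Loose freshly coated round white board (84 mm diameter, 5 mm thick) on a short upturned clear cup, 35 mm high in all, standing in the front half of the chamber. Origin: centre of its underside. Leave it.
- board_b: The same, standing in the rear half of the chamber. Leave it.
- tumbler: Loose clear plastic mixing tumbler, 72 mm across the rim, 100 mm high, standing to the right of the box. Origin: centre of its underside. Leave it.
- pigment: Loose small blue pigment bottle with a black cap, 34 mm diameter, 85 mm high, standing to the right of the box. Origin: centre of its underside. Leave it.
- serving_board: Loose wooden serving board with a handle, 260 x 150 x 18 mm plus an 80 mm long handle towards its -x, lying flat to the left of the box. Origin: centre of its underside below the blade. Leave it.
Mind the look-alikes: they are no part of the job. Of the things like the pigment, leave any that is orange; of the rest the larger one is meant. Leave any green look-alike of the tumbler alone.

How it is judged:
By the outcome, as a careful person would: the job done as asked, in the order asked, and still so for the second after the job is handed in, with the robot touching nothing.
It also fails if it takes over 51 s, if anything falls off the work surface, if the arm or the gripper's body presses on something with over 40 N, if the wrist force passes 120 N, or if a joint passes its speed limit or range.

## Working session

There is one attempt and no reset: what is moved stays moved. The work goes in short steps, Python scripts to look and compute and a tool call to move; the robot and the scene stay as the last step left them, time stands still between calls to the robot, and variables do not carry over. Pictures are saved under pics/ and viewed, and the job is handed in when it is done.

Besides the shell and the picture viewer there is one more tool, called after "Request:" as name(argument=value, ...) on one line, values as JSON. apply_moves: Moves the arm, as the interface text tells. Its arguments: {"type":"object","properties":{"deltas":{"type":"array"},"grip_force":{"type":"number"}},"required":["deltas"]}

```bash
ls; mkdir -p pics; cat > h.py <<'E'
import numpy as np, cv2
from station import ctrl
from scipy.spatial.transform import Rotation as R
def att(p):
    a=np.array(p["attitude"],float)
    return a if a.shape==(3,3) else R.from_rotvec(a).as_matrix()
def ray(p,uv):
    K=np.array(p["mtx"]);k=p["k1"]
    d=np.array([(uv[0]-K[0,2])/K[0,0],(uv[1]-K[1,2])/K[1,1]])
    s=d.copy()
    for _ in range(30): s=d/(1+k*(s@s))
    return att(p)@np.array([s[0],s[1],1.0])
def at_z(p,uv,z):
    d=ray(p,uv);e=np.array(p["eye"]);return e+d*(z-e[2])/d[2]
def at_depth(p,uv):
    u,v=int(round(uv[0])),int(round(uv[1]))
    w=p["range_z"][max(v-1,0):v+2,max(u-1,0):u+2];w=w[w>0]
    return np.array(p["eye"])+ray(p,uv)*np.median(w) if len(w) else None
def proj(p,X):
    c=att(p).T@(np.array(X)-np.array(p["eye"]));s=c[:2]/c[2];s=s*(1+p["k1"]*(s@s))
    K=np.array(p["mtx"]);return np.array([s[0]*K[0,0]+K[0,2],s[1]*K[1,1]+K[1,2]])
E
python3 - <<'E'
from h import *
np.set_printoptions(precision=4,suppress=True)
o=ctrl.get_obs();print(o)
for n in("top","side"):
    p=ctrl.get_image(n);cv2.imwrite(f"pics/{n}0.png",p["img"][:,:,::-1])
    print(n,p["eye"],p["attitude"],p["k1"],p["mtx"])
    for t in["lid_push","rocker_on","key1_top","key2_top","key3_top","start_top","cure_box","board_a","tumbler","pigment"]:
        for r in ctrl.spot_point(p,t)[:3]:print(t,np.array(r["uv"]),round(r["confidence"],2),at_depth(p,r["uv"]))
E
```

```text
pics
{'t': 0.0, 'q': array([ 1.001 ,  0.0533,  1.6143,  0.    ,  1.476 , -0.119 ]), 'dq': array([-0.0004, -0.0003, -0.0006, -0.0002,  0.0007,  0.0011]), 'effort': array([  0.0016, -39.3677, -37.0177,   0.    ,   0.007 ,   0.    ]), 'tool_pos': array([0.2719, 0.562 , 0.2301]), 'tool_rot': array([-0.7019, -3.0614,  0.0031]), 'contact_force': array([ 0.0992, -1.1771, -0.5589]), 'wrist_torque': array([-0.0408,  0.0162,  0.0323]), 'opening': 0.08545132117433243}
top [0.4219 0.1151 1.3728] [-2.1333  2.1742 -0.1743] -0.180011373642825 [[514.9768   0.     270.561 ]
 [  0.     514.9768 214.4619]
 [  0.       0.       1.    ]]
lid_push [270.6 264.4] 0.56 [0.4783 0.0959 0.1961]
rocker_on [312.8 199.5] 0.66 [ 0.6425 -0.0145  0.1057]
rocker_on [328.3 257.1] 0.22 [ 0.4975 -0.0482  0.107 ]
key1_top [313.5 214.4] 0.64 [ 0.6051 -0.0152  0.1035]
key2_top [315.4 224.5] 0.39 [ 0.5795 -0.019   0.1048]
key3_top [318.5 238.2] 0.5 [ 0.545  -0.0256  0.1055]
start_top [328.7 257.3] 0.7 [ 0.497  -0.0492  0.1069]
cure_box [276.5 232.6] 0.92 [0.555  0.0798 0.1593]
tumbler [352.7 180.3] 0.81 [ 0.712  -0.1365  0.0
[... 425 characters left out ...]
103  0.1977]
rocker_on [313.9 231.5] 0.47 [ 0.6567 -0.015   0.1062]
key1_top [293.  235.7] 0.54 [ 0.6091 -0.017   0.1046]
key2_top [279.6 239.1] 0.56 [ 0.579  -0.0187  0.1019]
key3_top [263.5 246.3] 0.38 [ 0.541  -0.0343  0.1022]
start_top [244.8 254.4] 0.6 [ 0.4987 -0.0533  0.1047]
cure_box [264.4 250. ] 0.83 [ 0.5414 -0.0416  0.0981]
board_a [240.5 238.6] 0.7 [0.4977 0.0102 0.0945]
board_a [274.6 228. ] 0.69 [0.578  0.0298 0.0948]
tumbler [350.2 303.1] 0.78 [ 0.6657 -0.2143  0.0981]
tumbler [355.2 353.4] 0.62 [ 0.6604 -0.2724  0.0319]
pigment [300.9 343. ] 0.8 [ 0.5768 -0.2153  0.0084]
pigment [260.  326.1] 0.76 [ 0.5065 -0.1716  0.0229]
pigment [289.4 314.5] 0.56 [ 0.5685 -0.1562  0.0219]
```

```bash
python3 - <<'E'
import cv2
a=cv2.imread("pics/top0.png");b=cv2.imread("pics/side0.png")
cv2.imwrite("pics/t0c.png",cv2.resize(a[140:310,180:430],None,fx=3.2,fy=3.2,interpolation=2))
cv2.imwrite("pics/s0c.png",cv2.resize(b[130:380,160:420],None,fx=2.4,fy=2.4,interpolation=2))
E
```

```text
(no output)
```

View pics/t0c.png

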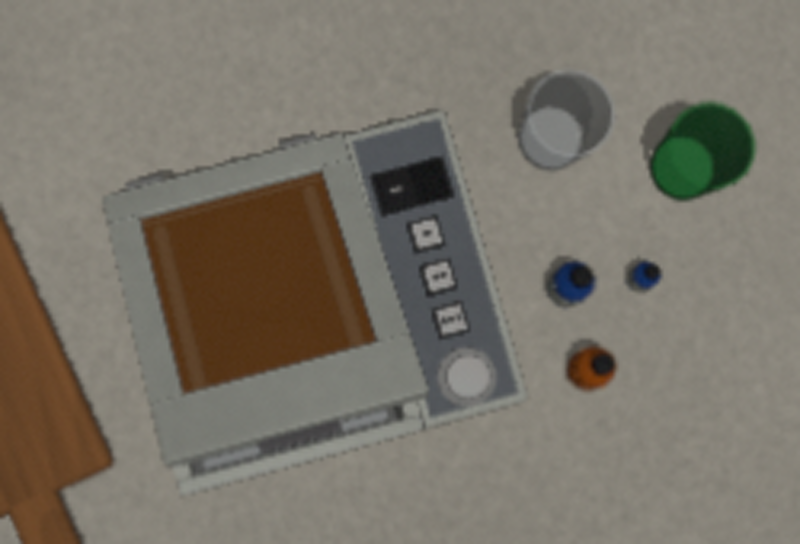

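View pics/s0c.png

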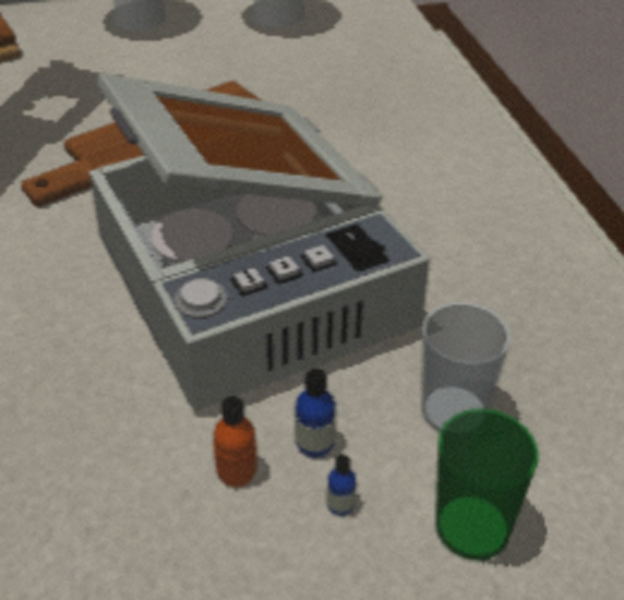

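View pics/top0.png

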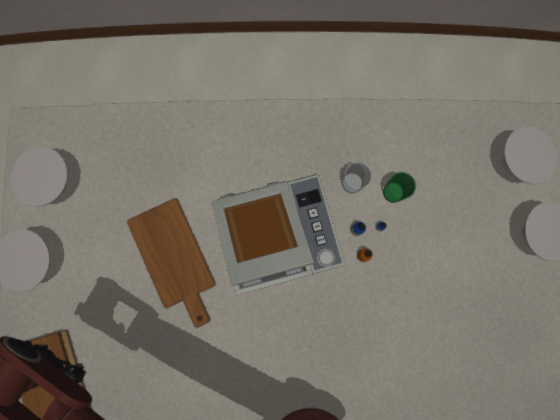

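The box is turned so its front-right corner faces −y. Controls run from the rocker (309,198) to start (326,258) in the top picture. The two-dot key is in the middle at (317,227). The lid is up, and the clear tumbler, bottles and look-alikes stand to the right. Next I fit the box pose from both views.

```bash
python3 - <<'E'
from h import *
from scipy.optimize import least_squares
np.set_printoptions(precision=4,suppress=True)
pt=ctrl.get_image("top");ps=ctrl.get_image("side")
C=lambda u,v:(u/3.2+180-.35,v/3.2+140-.35)
S=lambda u,v:(u/2.4+160-.3,v/2.4+130-.3)
y=-.0975
T=[((.026,y,.104),C(427,234)),((-.009,y,.104),C(439,277)),((-.044,y,.104),C(451,320)),((-.09,y,.106),C(467,377)),((.12,-.14,.095),C(443,112)),((-.12,-.14,.095),C(523,397))]
Q=[((.026,y,.104),S(319,255)),((-.009,y,.104),S(285,266)),((-.044,y,.104),S(249,278)),((-.09,y,.106),S(201,292)),((.12,-.14,.095),S(428,261)),((-.12,-.14,.095),S(190,338))]
def W(x,b):c,s=np.cos(x[2]),np.sin(x[2]);return np.array([x[0]+c*b[0]-s*b[1],x[1]+s*b[0]+c*b[1],b[2]])
for nm,L in(("top",[(pt,T)]),("side",[(ps,Q)]),("both",[(pt,T),(ps,Q)])):
    f=lambda x:np.concatenate([proj(p,W(x,b))-uv for p,l in L for b,uv in l])
    r=least_squares(f,[.55,.07,.26],loss="soft_l1");print(nm,r.x);print(f(r.x).reshape(-1,2).round(1).tolist())
x=r.x
np.save("box.npy",x)
for n,b in dict(rocker_on=(.066,y-.016,.106),k1=(.026,y,.104),k2=(-.009,y,.104),k3=(-.044,y,.104),st=(-.09,y,.106),lid0=(-.096,.0425,.111)).items():print(n,W(x,b))
# lid angle from depth: plane fit over lid pixels
for p in(pt,ps):
  P=[]
  for bx in np.arange(-.06,.1,.01):
    for by in(-.045,-.04,.125,.13): pass
  H,Wd=p["range_z"].shape
  for v in range(150,300,2):
    for u in range(190,340,2):
      q=at_depth(p,(u,v))
      if q is None: continue
      c,s=np.cos(x[2]),np.sin(x[2]);d=q[:2]-x[:2];b=np.array([c*d[0]+s*d[1],-s*d[0]+c*d[1],q[2]])
      if -.04<b[1]<.13 and b[2]>.118: P.append(b)
  P=np.array(P);
  if len(P):
    k=np.polyfit(P[:,0],P[:,2],1);r=P[:,2]-np.polyval(k,P[:,0]);m=abs(r)<.006
    k=np.polyfit(P[m,0],P[m,2],1)
    print("lid ang",np.arctan(-k[0]),"z at hinge",np.polyval(k,.112),len(P),m.sum(),"min bx",P[m,0].min())
E
```

```text
top [0.5605 0.075  0.2443]
[[-0.4, -0.1], [-0.3, -0.1], [-0.2, 0.0], [-0.1, 0.0], [0.2, -0.9], [1.4, 1.1]]
side [0.56   0.0721 0.2481]
[[0.3, -0.3], [-0.0, -0.1], [0.1, -0.2], [-0.3, -0.1], [1.8, -1.0], [-1.4, 2.6]]
both [0.5603 0.0741 0.2472]
[[-0.1, -0.1], [0.0, -0.1], [0.1, -0.0], [0.3, -0.0], [0.4, -1.0], [1.9, 1.0], [0.2, -0.9], [-0.1, -0.8], [-0.0, -0.9], [-0.3, -0.8], [1.6, -1.6], [-1.4, 1.8]]
rocker_on [ 0.652  -0.0198  0.106 ]
k1 [ 0.6093 -0.0141  0.104 ]
k2 [ 0.5754 -0.0226  0.104 ]
k3 [ 0.5415 -0.0312  0.104 ]
st [ 0.4969 -0.0424  0.106 ]
lid0 [0.4568 0.0918 0.111 ]
lid ang 0.4478629636195529 z at hinge 0.10556430730332235 1420 1362 min bx -0.10333755416576737
lid ang 0.44609759868622173 z at hinge 0.10466712016948371 608 586 min bx -0.10313929347067691
```

Request:
apply_moves(deltas=[[0,0,-0.01,-0.09,-1],[0,0,-0.01,-0.09,-1],[0,0,-0.01,-0.09,-1],[0,0,-0.01,-0.09,-1],[0,0,-0.01,-0.09,-1],[0,0,-0.005,-0.09,-1],[0,0,0,-0.09,-1],[0,0,0,-0.07,-1]], grip_force=40)

```text
t: 2.2
tool_pos: [0.2722, 0.5624, 0.2879]
tool_rot: [0.427, -3.112, 0.0]
contact_force: [0.5, -0.2, 0.7]
opening: 0.0002
```

```bash
cat > go.py <<'E'
import sys
from h import *
np.set_printoptions(precision=4,suppress=True)
x=np.load("box.npy");o=ctrl.get_obs()
def W(b):c,s=np.cos(x[2]),np.sin(x[2]);return np.array([x[0]+c*b[0]-s*b[1],x[1]+s*b[0]+c*b[1],b[2]])
def lid(a,r=.208,h=.014):return np.array([.112-r*np.cos(a)+h*np.sin(a),.0425,.097+r*np.sin(a)+h*np.cos(a)])
def rel(b):
    M=R.from_rotvec(o["tool_rot"]).as_matrix();return M.T@(W(b)-o["tool_pos"])
def st():
    M=R.from_rotvec(o["tool_rot"]).as_matrix();ya=np.arctan2(M[1,0],M[0,0])
    d=o["tool_pos"]-np.array([x[0],x[1],0]);c,s=np.cos(x[2]),np.sin(x[2])
    print("t",round(o["t"],2),"box-frame tcp",np.array([c*d[0]+s*d[1],-s*d[0]+c*d[1],d[2]]),"toolz",M[:,2],"turn needed",-((x[2]+np.pi-ya+np.pi)%(2*np.pi)-np.pi),"F",o["contact_force"],"open",o["opening"],"q6",o["q"][5])
E
python3 - <<'E'
from go import *
st();b=lid(.447);print(b);b[2]=.25;print(rel(b))
E
```

```text
t 2.2 box-frame tcp [-0.1598  0.544   0.2879] toolz [-0.0002 -0.0003 -1.    ] turn needed 0.025373715099771488 F [ 0.5143 -0.192   0.6562] open 0.00023693302186029056 q6 -0.8423840664495816
[-0.0695  0.0425  0.1995]
[-0.0775 -0.5036  0.038 ]
```

Request:
apply_moves(deltas=[[-0.005,-0.03,0,0.025,-1],[-0.005,-0.035,0,0,-1],[-0.005,-0.035,0,0,-1],[-0.005,-0.035,0,0,-1],[-0.005,-0.035,0,0,-1],[-0.005,-0.035,0,0,-1],[-0.005,-0.035,0,0,-1],[-0.005,-0.035,0,0,-1]])

```text
t: 3.2
tool_pos: [0.3813, 0.3002, 0.2884]
tool_rot: [-0.395, 3.115, 0.001]
contact_force: [0.3, -0.2, 0.6]
opening: -0.0001
```

Request:
apply_moves(deltas=[[-0.005,-0.035,0,0,-1],[-0.005,-0.035,0,0,-1],[-0.005,-0.035,0,0,-1],[-0.005,-0.035,0,0,-1],[-0.005,-0.03,0.005,0,-1],[-0.005,-0.02,0.01,0,-1],[-0.005,-0.01,0.01,0,-1],[0,0,0,0,-1]])

```text
t: 4.2
tool_pos: [0.468, 0.1073, 0.2641]
tool_rot: [-0.389, 3.112, 0.002]
contact_force: [0.2, 0.0, -0.4]
opening: 0.0001
```

```bash
python3 - <<'E'
from go import *
st();b=lid(.447);print(rel(b))
for n in("side","top"):
    p=ctrl.get_image(n);cv2.imwrite(f"pics/{n}1.png",cv2.resize(p["img"][100:340,130:430,::-1],None,fx=2.4,fy=2.4,interpolation=2))
E
```

```text
t 4.2 box-frame tcp [-0.0814  0.0547  0.2641] toolz [ 0.0056  0.0019 -1.    ] turn needed 0.0014378756998549846 F [ 0.1674  0.0465 -0.4054] open 0.00011522584538277336 q6 -1.7501906539455698
[-0.0115 -0.0123  0.0646]
```

View pics/side1.png

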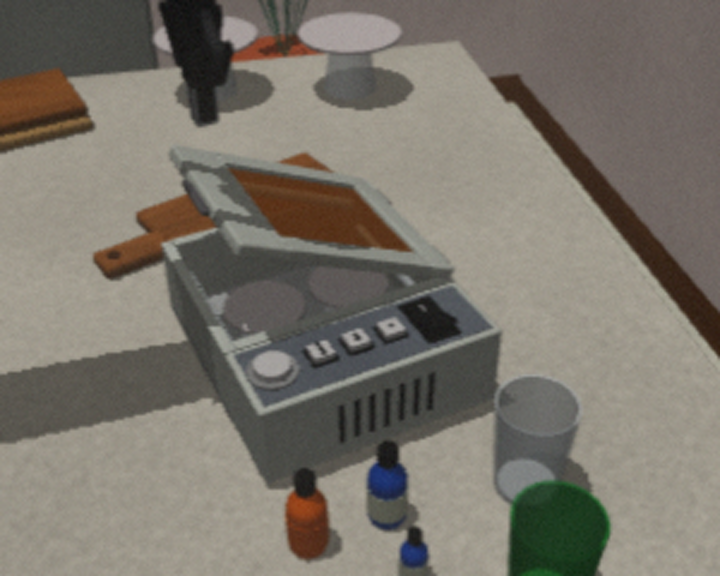

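The side view shows the shut fingertips at about (205,120) in the crop, above the front rail. This agrees with the measured pose. Now descending onto the rail.

Request:
apply_moves(deltas=[[-0.006,-0.006,0.01,0,-1],[-0.006,-0.006,0.012,0,-1],[0,0,0.012,0,-1],[0,0,0.01,0,-1],[0,0,0.006,0,-1],[0,0,0.005,0,-1],[0,0,0.005,0,-1],[0,0,0.005,0,-1]])

```text
t: 5.3
tool_pos: [0.4839, 0.1006, 0.1965]
tool_rot: [-0.395, 3.108, 0.002]
contact_force: [0.1, 0.0, 2.1]
opening: -0.0001
```

```bash
python3 - <<'E'
from go import *
st();b=lid(.447);print(rel(b))
for a in(.447,.4,.3,.2,.1,0):print(a,lid(a),.011*np.tan(a))
E
```

```text
t 5.3 box-frame tcp [-0.0675  0.0444  0.1965] toolz [ 0.0084  0.0026 -1.    ] turn needed 0.005689362361795958 F [0.1283 0.042  2.0923] open -0.0001213200078492831 q6 -1.770917652685883
[ 0.002  -0.0019 -0.003 ]
0.447 [-0.0695  0.0425  0.1995] 0.005272964203649571
0.4 [-0.0741  0.0425  0.1909] 0.004650725406119779
0.3 [-0.0826  0.0425  0.1718] 0.0034026987457058556
0.2 [-0.0891  0.0425  0.152 ] 0.002229810390595397
0.1 [-0.0936  0.0425  0.1317] 0.001103681392939956
0 [-0.096   0.0425  0.111 ] 0.0
```

Request:
apply_moves(deltas=[[0.003,0,0.006,0,-1],[0.003,0,0.006,0,-1],[0.003,0,0.006,0,-1],[0.003,0,0.006,0,-1],[0.002,0,0.006,0,-1],[0.002,0,0.006,0,-1],[0.002,0,0.006,0,-1],[0.002,0,0.006,0,-1]])

```text
t: 6.3
tool_pos: [0.4653, 0.0957, 0.1468]
tool_rot: [-0.394, 3.103, 0.003]
contact_force: [1.2, 0.6, 1.1]
opening: 0.0001
```

```bash
python3 - <<'E'
from go import *
st();print(rel(lid(0)))
E
```

```text
t 6.3 box-frame tcp [-0.0868  0.0442  0.1468] toolz [ 0.0131  0.0034 -0.9999] turn needed 0.005572088626578875 F [1.184  0.6073 1.0789] open 7.956554626740437e-05 q6 -1.7799659349048833
[ 0.0097 -0.0016  0.0356]
```

Request:
apply_moves(deltas=[[0.002,0,0.006,0,-1],[0.002,0,0.006,0,-1],[0.001,0,0.005,0,-1],[0.001,0,0.005,0,-1],[0.001,0,0.004,0,-1],[0.001,0,0.004,0,-1],[0,0,0.003,0,-1],[0,0,0.003,0,-1]])

```text
t: 7.3
tool_pos: [0.4574, 0.0935, 0.1108]
tool_rot: [-0.395, 3.105, 0.002]
contact_force: [-11.9, -1.2, 27.9]
opening: 0.0006
```

```bash
python3 - <<'E'
from go import *
st();print(rel(lid(0)))
E
```

```text
t 7.3 box-frame tcp [-0.095   0.0439  0.1108] toolz [ 0.0109  0.0027 -0.9999] turn needed 0.00576289929674445 F [-11.8653  -1.2296  27.9316] open 0.0005546208603813947 q6 -1.783833839952255
[ 0.001  -0.0014 -0.0002]
```

Lid is shut: tip at 0.1108 m against a hard stop. Lifting and looking.

Request:
apply_moves(deltas=[[0,0,-0.01,0,-1],[0,0,-0.02,0.006,-1],[-0.02,-0.02,-0.01,0,-1],[-0.03,-0.03,0,0,-1],[-0.03,-0.03,0,0,-1],[-0.03,-0.03,0,0,-1],[-0.03,-0.03,0,0,-1],[-0.015,-0.015,0,0,-1]])

```text
t: 8.3
tool_pos: [0.6475, -0.0215, 0.1507]
tool_rot: [-0.39, 3.113, 0.003]
contact_force: [-0.1, -0.3, 0.8]
opening: 0.0003
```

```bash
python3 - <<'E'
from go import *
st();print(rel((.066,-.1135,.106)))
for n in("side","top"):
    p=ctrl.get_image(n);cv2.imwrite(f"pics/{n}2.png",cv2.resize(p["img"][100:340,130:430,::-1],None,fx=2.4,fy=2.4,interpolation=2))
E
```

```text
t 8.3 box-frame tcp [ 0.0612 -0.1141  0.1507] toolz [ 0.0041  0.0025 -1.    ] turn needed 0.0022175802617852014 F [-0.1495 -0.3147  0.7999] open 0.0002903172256102071 q6 -1.970303691078722
[-0.0046  0.0005  0.0447]
```

View pics/side2.png

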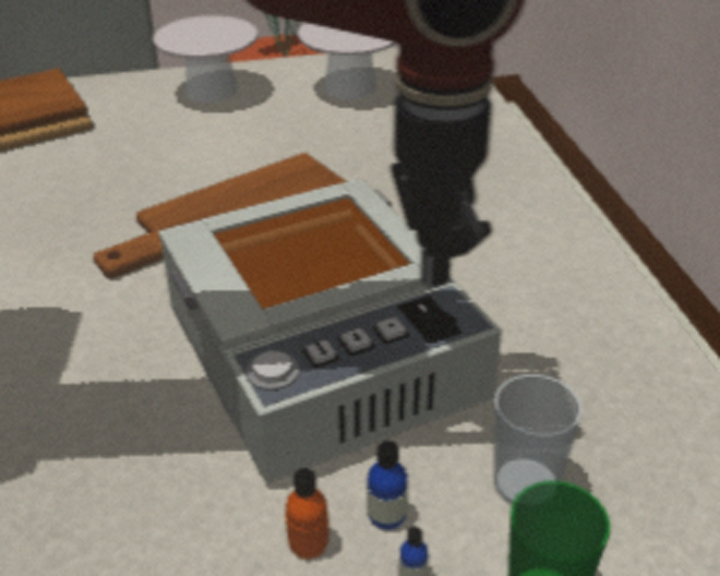

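View pics/top2.png

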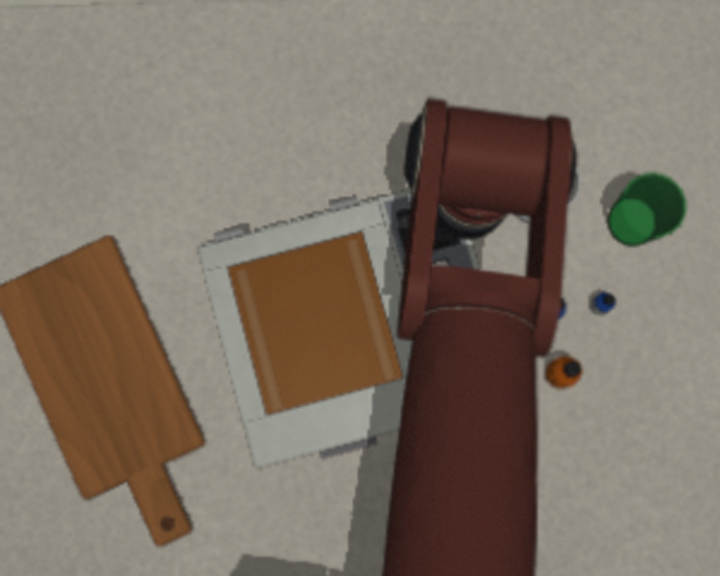

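The lid lies flat and shut. The boards behind the window and the surroundings are unchanged. The fingers are above the rocker at about (437,280). Now pressing the outer wing.

Request:
apply_moves(deltas=[[-0.004,-0.003,0.01,0,-1],[0,-0.001,0.01,0,-1],[0,0,0.01,0,-1],[0,0,0.007,0,-1],[0,0,0.004,0,-1],[0,0,0.004,0,-1],[0,0,0.003,0,-1],[0,0,0.003,0,-1]])

```text
t: 9.4
tool_pos: [0.6501, -0.023, 0.1003]
tool_rot: [-0.393, 3.116, 0.003]
contact_force: [-10.7, -0.4, 17.5]
opening: -0.0001
```

```bash
python3 - <<'E'
from go import *
st();print(rel((.066,-.117,.100)))
E
```

```text
t 9.4 box-frame tcp [ 0.0633 -0.1162  0.1003] toolz [ 0.0005  0.0017 -1.    ] turn needed 0.003877099597278999 F [-10.7254  -0.3924  17.4865] open -7.87843365865448e-05 q6 -1.9729729473494142
[-0.0027 -0.0009  0.0003]
```

Request:
apply_moves(deltas=[[0,0,-0.01,0,-1],[0,0,-0.015,0.003,-1],[0.01,0.003,-0.005,0,-1],[0.02,0.006,0,0,-1],[0.02,0.006,0,0,-1],[0.015,0.003,0,0,-1],[0.005,0,0,0,-1],[0,0,0,0,-1]])

```text
t: 10.4
tool_pos: [0.5738, -0.0219, 0.1327]
tool_rot: [-0.388, 3.115, 0.005]
contact_force: [-0.7, 0.4, 0.1]
opening: 0.0
```

```bash
python3 - <<'E'
from go import *
st();print(rel((-.009,-.0975,.104)))
p=ctrl.get_image("side");cv2.imwrite("pics/side3.png",cv2.resize(p["img"][170:300,200:360,::-1],None,fx=4.5,fy=4.5,interpolation=2))
E
```

```text
t 10.4 box-frame tcp [-0.0104 -0.0964  0.1327] toolz [ 0.002   0.0032 -1.    ] turn needed 0.0007200501563122685 F [-0.7036  0.354   0.1038] open 4.3508152017275034e-05 q6 -1.9890745128640266
[-0.0013 -0.0012  0.0287]
```

View pics/side3.png

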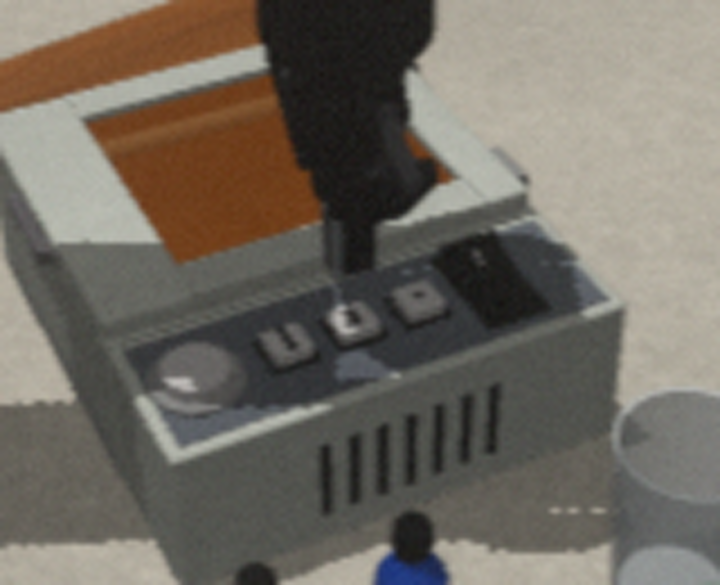

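The rocker is flipped: outer wing flat, inner wing up at about (480,250). The fingers stand over the two-dot key at (350,325).

Request:
apply_moves(deltas=[[-0.002,-0.001,0.007,0,-1],[0,0,0.007,0,-1],[0,0,0.005,0,-1],[0,0,0.004,0,-1],[0,0,0.003,0,-1],[0,0,0.003,0,-1],[0,0,0.003,0,-1],[0,0,0.003,0,-1]])

```text
t: 11.45
tool_pos: [0.5774, -0.0223, 0.0989]
tool_rot: [-0.389, 3.117, 0.005]
contact_force: [-12.4, 1.1, 23.5]
opening: 0.0001
```

```bash
python3 - <<'E'
from go import *
st();print(rel((-.009,-.0975,.099)))
E
```

```text
t 11.45 box-frame tcp [-0.007  -0.0977  0.0989] toolz [-0.0003  0.0032 -1.    ] turn needed 0.0012213118905997078 F [-12.4431   1.0977  23.4642] open 7.422055080149226e-05 q6 -1.98919017255106
[ 0.002   0.0002 -0.0001]
```

Key 2 bottomed out at 0.099 m with 23 N. Moving on to start, with a look on the way.

Request:
apply_moves(deltas=[[0,0,-0.01,0,-1],[0,0,-0.015,0.001,-1],[0.01,0,-0.005,0,-1],[0.02,0,0,0,-1],[0.02,0,0,0,-1],[0.02,0,0,0,-1],[0.01,0,0,0,-1],[0,0,0,0,-1]])

```text
t: 12.45
tool_pos: [0.4961, -0.043, 0.1307]
tool_rot: [-0.387, 3.115, 0.004]
contact_force: [-0.6, 0.1, -0.4]
opening: 0.0002
```

```bash
python3 - <<'E'
from go import *
st();print(rel((-.09,-.0975,.106)))
p=ctrl.get_image("side");cv2.imwrite("pics/side4.png",cv2.resize(p["img"][170:300,200:360,::-1],None,fx=4.5,fy=4.5,interpolation=2))
for n,b in dict(k1=(.026,-.0975,.104),k2=(-.009,-.0975,.099),k3=(-.044,-.0975,.104)).items():
    print(n,at_depth(p,proj(p,W(b))))
E
```

```text
t 12.45 box-frame tcp [-0.0908 -0.0978  0.1307] toolz [ 0.0023  0.0026 -1.    ] turn needed -2.1022090283651096e-05 F [-0.6049  0.0847 -0.4101] open 0.00021472817618379763 q6 -2.0565363872198614
[-0.0008  0.0003  0.0247]
k1 [ 0.6093 -0.014   0.104 ]
k2 [ 0.5753 -0.0231  0.0994]
k3 [ 0.5415 -0.0308  0.1036]
```

View pics/side4.png

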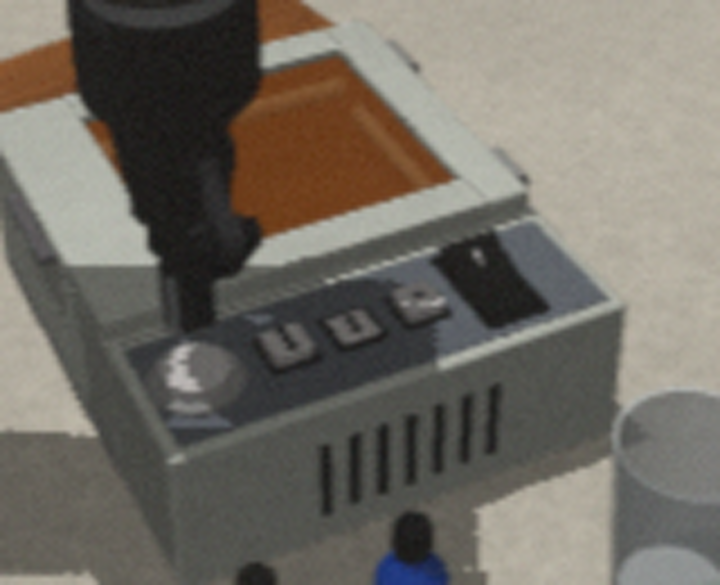

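Key 2 at (352,328) sits low, with depth 99.4 mm. Keys 1 and 3 are at 104 mm, so still up. Pressing start.

Request:
apply_moves(deltas=[[-0.001,0,0.006,0,-1],[0,0,0.006,0,-1],[0,0,0.005,0,-1],[0,0,0.004,0,-1],[0,0,0.003,0,-1],[0,0,0.003,0,-1],[0,0,0.003,0,-1],[0,0,0.003,0,-1]])

```text
t: 13.5
tool_pos: [0.4989, -0.0424, 0.0997]
tool_rot: [0.39, -3.117, -0.005]
contact_force: [-13.3, 2.0, 25.3]
opening: -0.0001
```

```bash
python3 - <<'E'
from go import *
st();print(rel((-.09,-.0975,.100)))
E
```

```text
t 13.5 box-frame tcp [-0.088  -0.0979  0.0997] toolz [-0.0004  0.0029 -1.    ] turn needed 0.0013925470261089146 F [-13.3075   1.9671  25.3302] open -6.019890174431462e-05 q6 -2.055295128847701
[ 0.002   0.0004 -0.0003]
```

Start is home (0.0997 m, 25 N against the stop). Lifting well clear and checking.

Request:
apply_moves(deltas=[[0,0,-0.01,0,-1],[0,0,-0.02,0,-1],[0,0,-0.03,0,-1],[0,0,-0.03,0,-1],[0.02,0,-0.03,0,-1],[0.03,0,-0.02,0,-1],[0.03,0,0,0,-1],[0.02,0,0,0,-1]])

```text
t: 14.5
tool_pos: [0.4014, -0.0681, 0.2443]
tool_rot: [-0.391, 3.111, 0.001]
contact_force: [0.4, -0.5, 0.5]
opening: -0.0
```

```bash
python3 - <<'E'
from go import *
st()
t=ctrl.get_image("top")
p=ctrl.get_image("side");cv2.imwrite("pics/side5.png",cv2.resize(p["img"][130:390,160:420,::-1],None,fx=2.3,fy=2.3,interpolation=2))
y=-.0975
for n,b in dict(k1=(.026,y,.104),k2=(-.009,y,.099),k3=(-.044,y,.104),st=(-.09,y,.106),rock_out=(.066,y-.016,.1),rock_in=(.066,y+.016,.105),lidfront=(-.09,.0425,.111),lidf2=(-.09,-.03,.111),lidrear=(.09,.0425,.111)).items():
    print(n,at_depth(p,proj(p,W(b))),at_depth(t,proj(t,W(b))))
E
```

```text
t 14.5 box-frame tcp [-0.1889 -0.099   0.2443] toolz [ 0.006   0.0011 -1.    ] turn needed 0.0028354030933286367 F [ 0.4104 -0.4703  0.5484] open -2.677841335077019e-06 q6 -2.174403242689765
k1 [ 0.6093 -0.0142  0.1041] [ 0.6094 -0.0141  0.1034]
k2 [ 0.5752 -0.0235  0.0998] [ 0.5753 -0.0226  0.0995]
k3 [ 0.5414 -0.0317  0.1044] [ 0.5414 -0.0311  0.1048]
st [ 0.4969 -0.0424  0.106 ] [ 0.4967 -0.0422  0.1081]
rock_out [ 0.6523 -0.0189  0.0992] [ 0.6518 -0.0197  0.1012]
rock_in [0.6443 0.0115 0.1048] [0.6439 0.0114 0.1065]
lidfront [0.4626 0.0926 0.1115] [0.4626 0.0933 0.1112]
lidf2 [0.4804 0.0248 0.1095] [0.4804 0.023  0.1108]
lidrear [0.6372 0.1377 0.1108] [0.6374 0.1374 0.1094]
```

View pics/side5.png

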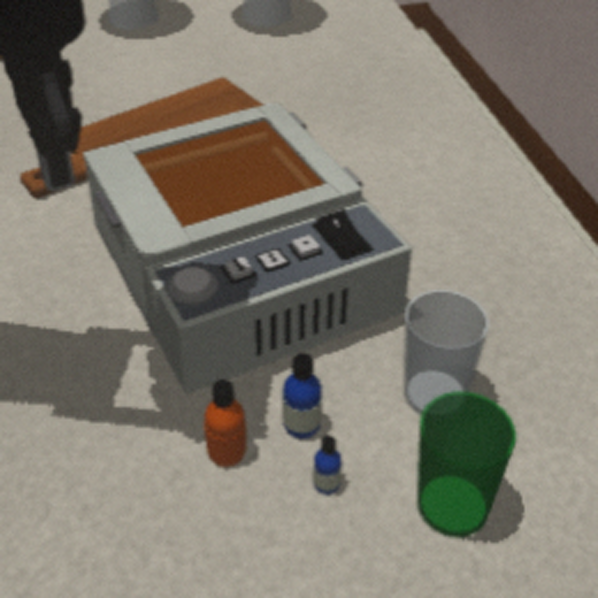

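The lid is flat, the rocker's outer wing is down, key 2 (272,258) is in, and start (193,283) is back up. The surroundings haven't moved and the arm is clear.

```bash
python3 -c "
from station import ctrl
print(ctrl.finish_job())"
```

```text
the job is handed in; nothing more can be done
None
```

I did the job in the order asked and handed it in at about 14.6 s. I eased the lid shut, switched the rocker on, pressed key 2 down so it stayed in, and pressed the start button fully home and let it come back up.

Last checks by depth from both cameras, with the arm clear of everything:

| Part | Measured height | Expected |
|---|---|---|
| Lid top | about 111 mm front, 109–111 mm rear | 111 mm (shut) |
| Rocker outer wing | 99–101 mm | 100 mm (on) |
| Key 2 | 99.5–99.8 mm | 99 mm (down) |
| Keys 1 and 3 | 103–105 mm | 104 mm (up) |
| Start | 106 mm side, 108 mm top | 106 mm (up) |

- **Forces:** the upward push on the fingertips read 17 to 28 N when each part was against its stop. That is more than the parts needed, but well under the wrist limit of 120 N.
- **Surroundings:** the tumblers, bottles and serving board looked unmoved in the last picture. I never touched the boards, but the shut lid hides them, so I could not check them at the end.
- **Disagreement:** the two cameras differed by up to 2 mm, which is within their calibration. No check failed.

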